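Clamp the long probe tube in the V-block

ROBOT

A 6-joint arm with a two-finger parallel gripper is mounted at the origin on a cart in front of the work surface, level with it; the furniture and walls round the work are solid. World frame = base frame: x ahead of the robot, y to its left, z up, the work surface at z = 0. Lengths are in mm, angles in rad, forces in N, time in s.
With the tool pointing down it reaches from about 400 to 925 mm from the base axis. Payload 3.4 kg.
Tool frame: the origin (TCP) lies midway between the tips of the shut fingers; the grasp point (between the pads) lies behind it (grip_point_offset is the x of the grasp point in the tool frame, in mm); x points along the fingers, z is the direction in which the jaws open and shut, and the axes are right-handed (so a half turn about x gives the same grasp; the last joint's range is limited). The gripper opens to 85 mm and grips with 20 to 120 N. Pads are 22 mm wide; open, the fingers measure 114 mm over their backs; the gripper's body (76 mm by 85 mm) begins 54 mm behind the grasp point. The pads swing forward as they close: fully open they stand 13 mm farther back than shut.
Start: joints at [1.052, 0.307, 1.506, -0, 1.328, -0.073], TCP at [247.951, 518.798, 231.305] pointing down, gripper open.
Joint ranges: [-3.12, 3.12], [-1.05, 2.28], [0.14, 2.33], [-1.42, 4.57], [0.1, 2.73], [-2.68, 2.68]. Speed limits (rad/s): [2.57, 2.57, 3.14, 3.14, 3.14, 3.14].

INTERFACE

Orientations are given as a 3x3 rotation matrix whose columns are the frame's x, y, z axes.
In Python, from bench import observe, grab_frame, camera_model, hand_in, grip_point_offset gives the robot as it stands.
- The arm moves only by the tool play_rows, never from a script. Its argument "increments" is a list of rows, each a list of 3 entries, a list of its own where there are three numbers: the shift along the tool's x, y, z in m, then the turn, a rotation vector about the tool's x, y, z in rad, then the gripper command: -1 is shut, 1 is fully open, values between are in proportion. A call has 1 to 8 rows; each row is the pose to reach, as a shift and turn from the pose commanded when the call began, along the tool's axes at that moment; what a row does not reach only later rows make up. A row lasts 1/12 s, in which the tool goes at most 41.7 mm and 7.16 degrees, less where a joint would pass 70% of its speed; a pose out of reach is approached as far as the arm can. A call with a gripper value outside its range is refused whole. The fingers move at their own pace and stop on an object; "newtons" is the grip in N (left out, the last holds). Time passes only in rows, so rows that repeat a pose let the fingers close. It gives the time, the measured TCP pose, the force and the opening at its end, in the units of the state.
- observe(): the state, without advancing time (a new reading comes with each control period).
- grab_frame(name): name is "scene" or "top" or "wrist"; returns (picture, depth): 384x512x3 uint8, red, green, blue; 384x512 float32, mm along the optical axis (not along the pixel's ray), 0 where there is no reading.
- camera_model(name): a dict with "vertical_fov" (degrees; the focal length in pixels is half the picture's height over the tangent of half this angle, whatever the lens; pixels are square), "cx", "cy" (the principal point, pixels), "R" (3x3) and "t" (3): a world point X has camera coordinates R X + t; the wrist camera has in their place "tool_from_camera" (4x4, takes a point from camera to tool coordinates, whose origin is the TCP and whose axes are the tool frame's). Camera axes: x right, y down, z forward; pixel columns grow to the right and rows downward; lengths in mm; the calibration is good to about 2 mm. A picture is of the moment at which its call begins: read the wrist's pose just before it. camera_model takes no time and is no camera call.
- hand_in(): hands the job in, once; it reports no verdict.
The state is a dict: "time": time; "joint_positions": joint angles; "joint_velocities": joint speeds; "tau": joint torques, N m; "tcp_pos": TCP position; "tool_rot": TCP orientation; "wrist_force": force on the tool from outside, world axes, zero at the start; "ft_torque": the same for the moment, N m; "grip_width": finger opening in mm.
Only numpy, scipy, OpenCV 4.12 (cv2) and the standard library are available. Lean on these libraries where they do the work, as an engineer would, in place of code of your own. Each camera call takes 0.05 s, during which the arm holds its last target.

TASK

Pick up the longer of the two steel probe tubes and, without dropping it, lay it in the V-block fixture so that it sits down in both V notches with its middle midway between them. Then swing the open clamp strap over until it lies down on the tube, and let go.

Things in the scene. Friction and masses are not known exactly. Their poses are not given: they have to be found in the camera images.
- long_probe: The longer of two plain steel tubes lying on the worktop: cylinder 28 mm in diameter, 160 mm long, 0.2 to 0.4 kg, with a hexagonal cap (30 mm across flats, 10 mm long) at each end that stops it rolling. Origin: its middle, on the axis, 15 mm above the worktop as it lies; x axis along the tube, either way round. The other tube, not wanted, is as thick but only 90 mm long.
- v_seat (a point): Seat in the fixed V-block fixture: where the seated tube's middle comes, 52 mm above the worktop. x along the V, z up. Two steel blocks at x = -44 and +44 mm, each 20 mm long, 60 mm wide, tops level with this point, 90 degree notches 40 mm wide; between them a 68 mm gap for fingers, floor (base plate) 40 mm below. Strap hinge lugs at x = -57 and -31, y = -52 mm rise to z = +30.
- strap (a joint): Clamp strap hinge, rad: 0 = closed, level, its rubber pad on the seated tube; grows as it opens; 1.57 upright; starts at 1.8 to 2.1, leaning outward. Axis parallel to the V at y = -52, z = +21 mm in v_seat's axes; the strap lies at x = -44 mm and closes towards +y. Light friction (under 2 N to push) holds it where left: push it over from outside with shut fingers, then down.
- strap_tip (a point): Free rounded end of the clamp strap, a dark steel bar 18 mm wide and 5 mm thick; the point is at mid-thickness, 104 mm from the hinge axis. Its y axis points along the strap, away from the hinge. When closed, the strap's upper face is 76 mm above the worktop and this end is 52 mm past the tube's axis.

How it is judged (in metres and radians):
On the way:
1. the long tube lies in the V-block while the strap is still open (x of long_probe in the frame of v_seat between -0.015 and 0.015 m and y of long_probe in the frame of v_seat between -0.01 and 0.01 m and z of long_probe in the frame of v_seat between -0.01 and 0.01 m and angle between the x axis of long_probe and the x axis of v_seat, either way round below 0.175 rad and linear speed of long_probe below 0.05 m/s and value of joint strap above 1 rad), for 0.2 s.
At the end, for the whole second after the job is handed in: The long tube rests in both V notches, its middle within 15 mm of midway along the V and within 10 mm of the seat point sideways and in height, along the V within 10 degrees; the strap is closed over it within 0.15 rad of level; the tube is at rest (x of long_probe in the frame of v_seat between -0.015 and 0.015 m and y of long_probe in the frame of v_seat between -0.01 and 0.01 m and z of long_probe in the frame of v_seat between -0.01 and 0.01 m and angle between the x axis of long_probe and the x axis of v_seat, either way round below 0.175 rad and linear speed of long_probe below 0.02 m/s and value of joint strap between -0.15 and 0.15 rad); the robot touches nothing.
It fails at once if the long tube is dropped (falls free from more than about 3 cm) (linear speed of long_probe above 0.8 m/s and contact force between long_probe and the fingers below 0.05 N).
It also fails if it takes over 48 s, if anything falls off the work surface, if the arm or the gripper's body presses on something with over 40 N, if the wrist force passes 120 N, or if a joint passes its speed limit or range.

## Working session

There is one attempt and no reset: what is moved stays moved. The work goes in short steps, Python scripts to look and compute and a tool call to move; the robot and the scene stay as the last step left them, time stands still between calls to the robot, and variables do not carry over. Pictures are saved under pics/ and viewed, and the job is handed in when it is done.

Besides the shell and the picture viewer there is one more tool, called after "Request:" in YAML: its name, and indented under it one key for each argument. play_rows: Moves the arm, as the interface text tells. Its arguments: {"type":"object","properties":{"increments":{"type":"array"},"newtons":{"type":"number"}},"required":["increments"]}

```bash
mkdir -p pics; ls
cat > h.py <<'E'
import numpy as np, cv2, json
from bench import observe, grab_frame, camera_model, hand_in, grip_point_offset
E
python3 - <<'E'
from h import *
np.set_printoptions(precision=4,suppress=True)
s=observe(); print(s); print(grip_point_offset if not callable(grip_point_offset) else grip_point_offset())
for n in ("scene","top","wrist"):
    p,d=grab_frame(n); cv2.imwrite(f"pics/{n}0.png",p[:,:,::-1]); np.savez(f"{n}0.npz",p=p,d=d); print(n,camera_model(n),d.min(),d.max())
E
```

```text
pics
{'time': 0.0, 'joint_positions': array([ 1.0515,  0.3076,  1.5077, -0.    ,  1.3284, -0.0735]), 'joint_velocities': array([ 0.0001,  0.0007,  0.0001, -0.0004,  0.0015, -0.0004]), 'tau': array([ -0.0001, -45.7561, -25.1915,  -0.0004,   0.0136,  -0.    ]), 'tcp_pos': array([247.6104, 518.1875, 230.3844]), 'tool_rot': array([[-0.001 , -0.9023,  0.4312],
       [-0.0018,  0.4312,  0.9023],
       [-1.    ,  0.0001, -0.002 ]]), 'wrist_force': array([-0.7306, -0.5553,  0.0619]), 'ft_torque': array([-0.0227, -0.0113, -0.0312]), 'grip_width': 85.46755730513873}
-18.700000000000003
scene {'vertical_fov': 56.1620937920546, 'cx': 251.53067260188755, 'cy': 191.3123921539381, 'R': array([[ 0.8934, -0.4493, -0.0068],
       [-0.2035, -0.3912, -0.8975],
       [ 0.4006,  0.8032, -0.441 ]]), 't': array([-411.8116,  262.7544,  530.3113])} 0.0 2737.4233
top {'vertical_fov': 55.315950505070475, 'cx': 253.37913988008094, 'cy': 192.56557760600626, 'R': array([[ 0.011 , -0.9999, -0.0069],
       [-0.9953, -0.0103, -0.0958],
       [ 0.0957,  0.0079, -0.9954]]), 't': array([162.0199, 569.3414, 883.8687])} 0.0 1964.3242
wrist {'vertical_fov': 62.33376657701773, 'cx': 258.1395785248296, 'cy': 193.86023852923157, 'tool_from_camera': array([[   0.0006,   -0.2748,    0.9615, -142.9668],
       [  -0.0013,   -0.9615,   -0.2748,   69.8062],
       [   1.    ,   -0.0011,   -0.001 ,   -1.066 ],
       [   0.    ,    0.    ,    0.    ,    1.    ]])} 0.0 1600.3678
```

View pics/scene0.png

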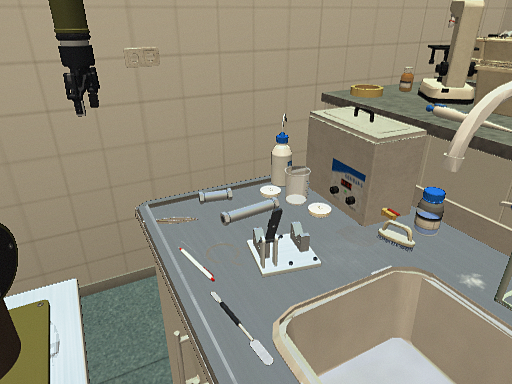

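View pics/top0.png

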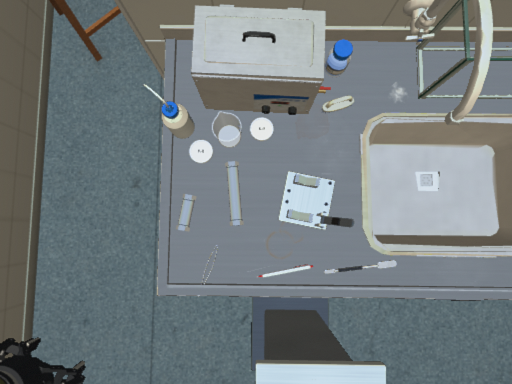

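View pics/wrist0.png

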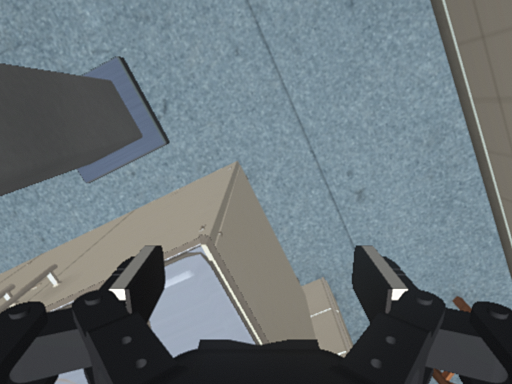

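The top view shows the long tube at about (235,193), the short one at (187,212) and the fixture at (307,200). The open strap runs from (322,219) to (352,223), leaning to −y. I'll zoom in for measurements.

Run:
```python
import cv2
a=cv2.imread("pics/top0.png")[140:260,170:370]; cv2.imwrite("pics/top0z.png",cv2.resize(a,None,fx=4,fy=4,interpolation=cv2.INTER_CUBIC))
a=cv2.imread("pics/scene0.png")[175:285,190:340]; cv2.imwrite("pics/scene0z.png",cv2.resize(a,None,fx=5,fy=5,interpolation=cv2.INTER_CUBIC))
```

```text
(no output)
```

View pics/top0z.png

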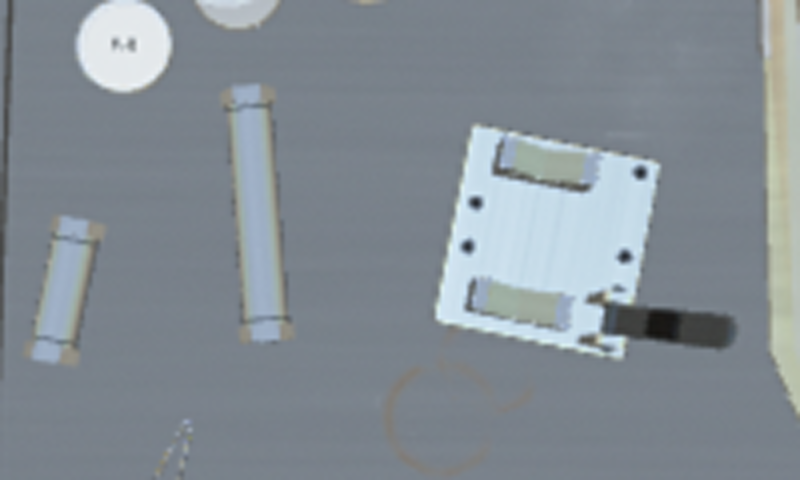

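View pics/scene0z.png

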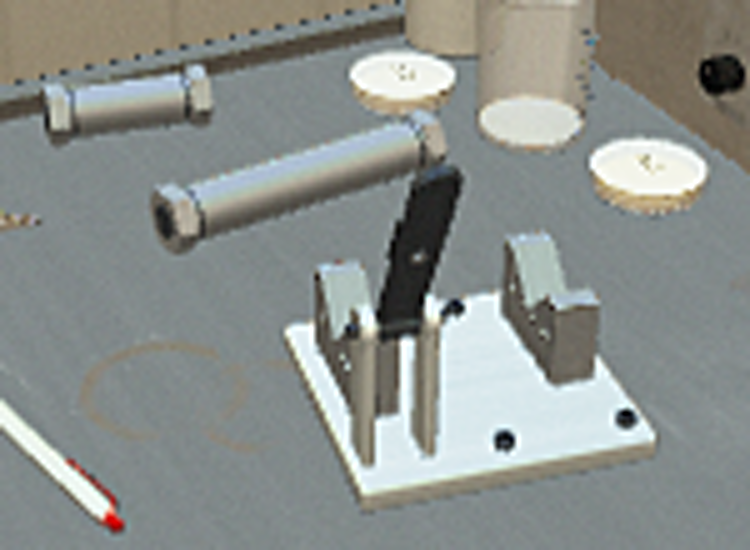

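```bash
cat >> h.py <<'E'
def K(m): 
    f=192/np.tan(np.radians(m["vertical_fov"])/2); return f,m["cx"],m["cy"]
def ray(name,uv,s=None):
    m=camera_model(name); f,cx,cy=K(m)
    d=np.array([(uv[0]-cx)/f,(uv[1]-cy)/f,1.])
    if name=="wrist":
        T=m["tool_from_camera"]; R=s["tool_rot"]
        o=R@T[:3,3]+s["tcp_pos"]; d=R@T[:3,:3]@d
    else:
        o=-m["R"].T@m["t"]; d=m["R"].T@d
    return o,d/np.linalg.norm(d)
def onplane(name,uv,z,s=None):
    o,d=ray(name,uv,s); return o+d*(z-o[2])/d[2]
def proj(name,X,s=None):
    m=camera_model(name); f,cx,cy=K(m)
    if name=="wrist":
        T=m["tool_from_camera"]; c=T[:3,:3].T@(s["tool_rot"].T@(np.array(X)-s["tcp_pos"])-T[:3,3])
    else: c=m["R"]@np.array(X)+m["t"]
    return np.array([f*c[0]/c[2]+cx,f*c[1]/c[2]+cy])
def tri(rays):
    A=np.zeros((3,3));b=np.zeros(3)
    for o,d in rays:
        P=np.eye(3)-np.outer(d,d);A+=P;b+=P@o
    x=np.linalg.solve(A,b); return x,[np.linalg.norm((np.eye(3)-np.outer(d,d))@(x-o)) for o,d in rays]
np.set_printoptions(precision=3,suppress=True)
E
python3 - <<'E'
from h import *
t=lambda X,Y:((X+.5)/4-.5+170,(Y+.5)/4-.5+140)
sc=lambda X,Y:((X+.5)/5-.5+190,(Y+.5)/5-.5+175)
for n,X,Y,z in [("tube far",248,86,15),("tube near",267,341,15)]+[("base",*c,12) for c in [(473,124),(660,161),(622,358),(435,320)]]+[("blk",*c,52) for c in [(513,138),(602,152),(592,189),(504,175),(480,278),(571,293),(566,328),(474,312)]]+[("tip",735,330,120),("hinge",612,318,73)]:
    print(n,onplane("top",t(X,Y),z))
# tri
T=np.load("top0.npz")["d"];
for n,a,b in [("near end",(267,341),(168,219)),("far end",(248,86),(436,140)),("base corner FL?",(660,161),(655,438)),("base near right",(622,358),(365,498)),("base nearleft",(435,320),(287,328)),("strap tip",(735,330),(440,172))]:
    print(n,*tri([ray("top",t(*a)),ray("scene",sc(*b))]))
E
```

```text
tube far [648.661 224.476  15.   ]
tube near [487.115 209.877  15.   ]
base [626.116  81.043  12.   ]
base [603.583 -37.525  12.   ]
base [478.973 -12.498  12.   ]
base [501.438 104.653  12.   ]
blk [611.439  60.177  52.   ]
blk [603.396   6.181  52.   ]
blk [580.724  12.377  52.   ]
blk [588.724  65.646  52.   ]
blk [526.065  80.098  52.   ]
blk [517.619  25.361  52.   ]
blk [496.585  28.452  52.   ]
blk [505.575  83.672  52.   ]
tip [495.246 -54.819 120.   ]
hinge [502.339   4.632  73.   ]
near end [487.666 209.578  16.412] [np.float64(0.6044906181666794), np.float64(0.6044906181668457)]
far end [649.235 224.362  13.961] [np.float64(0.42260686074459847), np.float64(0.4226068607447644)]
base corner FL? [602.468 -37.01   10.703] [np.float64(1.4763151035623845), np.float64(1.476315103562546)]
base near right [478.884 -13.166   8.226] [np.float64(0.09254797868495093), np.float64(0.09254797868490067)]
base nearleft [501.774 104.44   10.739] [np.float64(0.3350342816639707), np.float64(0.3350342816639608)]
strap tip [493.087 -42.068 165.465] [np.float64(1.494441264797235), np.float64(1.4944412647972194)]
```

```bash
cat >> h.py <<'E'
from scipy.spatial.transform import Rotation as Ro
def down(yaw_y): # tool x down, tool y at world yaw (deg)
    a=np.radians(yaw_y); y=np.array([np.cos(a),np.sin(a),0]); x=np.array([0,0,-1.]); return np.column_stack([x,y,np.cross(x,y)])
def goto(p,R):
    s=observe(); R0=s["tool_rot"]
    print("t",s["time"],"tcp",s["tcp_pos"],"shift m",R0.T@(np.array(p)-s["tcp_pos"])/1000,"turn",Ro.from_matrix(R0.T@R).as_rotvec(),"F",s["wrist_force"],"w",s["grip_width"])
E
python3 -c "
from h import *
goto([540,130,230],down(185.2))"
```

```text
t 0.15 tcp [247.698 518.336 230.573] shift m [ 0.001 -0.431 -0.224] turn [-0.537 -0.002 -0.001] F [-1.085  0.342 -0.52 ] w 85.71133016113464
```

Request:
play_rows:
  increments:
    - [[0,-0.01,-0.005],[-0.03,0,0],1]
    - [[0,-0.035,-0.018],[-0.08,0,0],1]
    - [[0,-0.07,-0.036],[-0.15,0,0],1]
    - [[0,-0.105,-0.054],[-0.22,0,0],1]
    - [[0,-0.14,-0.073],[-0.29,0,0],1]
    - [[0,-0.175,-0.091],[-0.35,0,0],1]
    - [[0,-0.21,-0.109],[-0.41,0,0],1]
    - [[0,-0.24,-0.125],[-0.46,0,0],1]

```text
time: 0.82
tcp_pos: [411.6, 300.4, 231.2]
tool_rot: [[0.0, -1.0, -0.017], [-0.001, -0.017, 1.0], [-1.0, -0.0, -0.001]]
wrist_force: [0.0, 0.2, -1.5]
grip_width: 85.2
```

```bash
python3 -c "
from h import *
goto([540,130,230],down(185.2))"
```

```text
t 0.8167 tcp [411.566 300.389 231.155] shift m [ 0.001 -0.126 -0.173] turn [-0.074 -0.001  0.   ] F [ 0.014  0.152 -1.48 ] w 85.24988071053443
```

Request:
play_rows:
  increments:
    - [[0,-0.02,-0.028],[-0.03,0,0],1]
    - [[0,-0.04,-0.055],[-0.05,0,0],1]
    - [[0,-0.06,-0.083],[-0.074,0,0],1]
    - [[0,-0.08,-0.11],[-0.074,0,0],1]
    - [[0,-0.1,-0.138],[-0.074,0,0],1]
    - [[0,-0.118,-0.162],[-0.074,0,0],1]
    - [[0,-0.126,-0.173],[-0.074,0,0],1]
    - [[0,-0.126,-0.173],[-0.074,0,0],1]

```text
time: 1.48
tcp_pos: [540.9, 128.9, 230.9]
tool_rot: [[0.0, -0.996, -0.085], [-0.001, -0.085, 0.996], [-1.0, -0.0, -0.001]]
wrist_force: [-0.4, 0.9, 0.2]
grip_width: 85.6
```

Run:
```python
from h import *
import pickle
s=observe(); p,d=grab_frame("wrist"); pickle.dump((s,p,d),open("w1.pkl","wb")); print(s["tcp_pos"],s["tool_rot"],s["joint_positions"])
cv2.imwrite("pics/w1.png",cv2.resize(p[:,:,::-1],None,fx=1.5,fy=1.5,interpolation=cv2.INTER_CUBIC))
```

```text
[540.879 128.896 230.896] [[ 0.    -0.996 -0.085]
 [-0.001 -0.085  0.996]
 [-1.    -0.    -0.001]] [ 0.159  0.281  1.547 -0.001  1.314 -1.497]
```

View pics/w1.png

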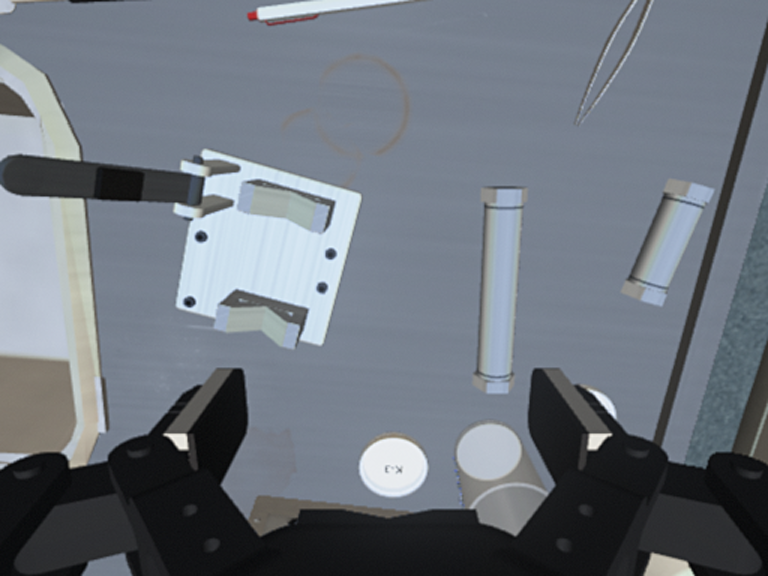

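Run:
```python
from h import *
import pickle
s,p,d=pickle.load(open("w1.pkl","rb"))
a=p[90:240,100:260,::-1]; cv2.imwrite("pics/w1f.png",cv2.resize(a,None,fx=4,fy=4,interpolation=cv2.INTER_CUBIC))
a=p[115:265,300:370,::-1]; cv2.imwrite("pics/w1t.png",cv2.resize(a,None,fx=4,fy=4,interpolation=cv2.INTER_CUBIC))
```

```text
(no output)
```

View pics/w1f.png

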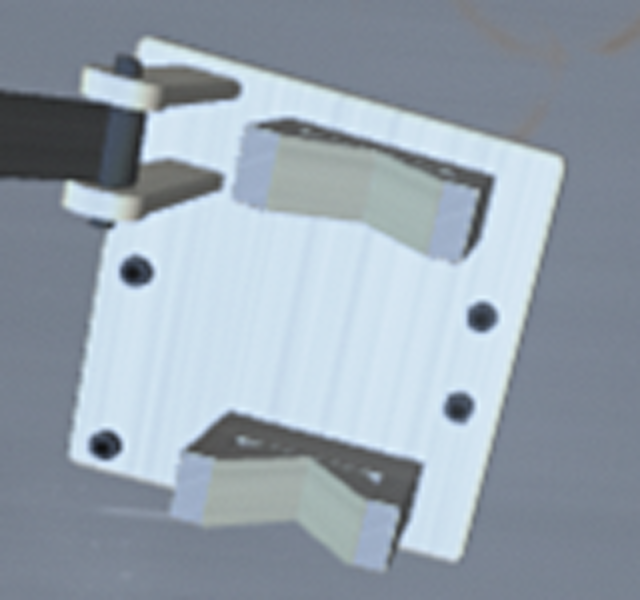

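View pics/w1t.png

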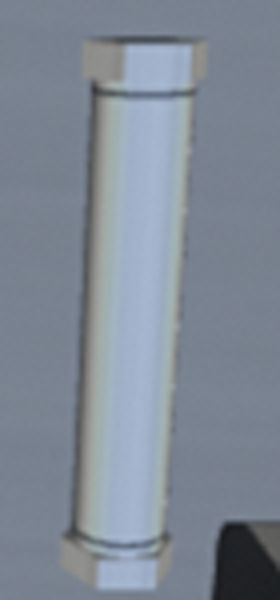

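Run:
```python
from h import *
import pickle
s,p,d=pickle.load(open("w1.pkl","rb"))
f=lambda X,Y:((X+.5)/4-.5+100,(Y+.5)/4-.5+90)
g=lambda X,Y:((X+.5)/4-.5+300,(Y+.5)/4-.5+115)
t=lambda X,Y:((X+.5)/4-.5+170,(Y+.5)/4-.5+140)
prs=[((247,130),(566,328)),((482,188),(474,312)),((462,264),(480,278)),((235,203),(571,293)),((183,455),(592,189)),((400,508),(504,175)),((386,571),(513,138)),((171,519),(602,152))]
W=[];T=[]
for a,b in prs:
    w=onplane("wrist",f(*a),52,s); q=onplane("top",t(*b),52); x,e=tri([ray("wrist",f(*a),s),ray("top",t(*b))])
    W.append(w);T.append(x);print(w,q,x,e[0])
for nm,A in (("wrist",W),("tri",T)):
    A=np.array(A); n=A[:4].mean(0);fa=A[4:].mean(0); v=fa-n; print(nm,n,fa,"mid",(n+fa)/2,"len",np.linalg.norm(v),"yaw",np.degrees(np.arctan2(v[1],v[0])))
print("tube wrist", onplane("wrist",g(144,45),15,s),onplane("wrist",g(113,589),30,s))
print("tube body edges mid", onplane("wrist",g((90+192)/2,100),15,s),onplane("wrist",g((77+163)/2,535),15,s))
for a,b in [((144,43),(267,341)),((113,589),(248,86))]: print(tri([ray("wrist",g(*a),s),ray("top",t(*b))]))
for a in [(145,37),(565,158),(462,562),(72,460)]: print("base",onplane("wrist",f(*a),12,s))
```

```text
[496.878  27.727  52.   ] [496.585  28.452  52.   ] [496.483  29.197  56.995] 0.011091727301190464
[506.228  86.458  52.   ] [505.575  83.672  52.   ] [506.005  84.922  50.575] 1.4249272080233464
[525.798  82.342  52.   ] [526.065  80.098  52.   ] [526.677  80.504  45.349] 1.045898020549837
[515.135  24.711  52.   ] [517.619  25.361  52.   ] [516.791  23.986  47.375] 1.220200179555868
[583.053  10.725  52.   ] [580.724  12.377  52.   ] [579.65   14.041  61.684] 0.044332616087896994
[593.209  68.749  52.   ] [588.724  65.646  52.   ] [587.385  69.152  66.318] 2.000233156082231
[611.817  65.535  52.   ] [611.439  60.177  52.   ] [612.265  62.55   49.933] 2.6507321950259644
[601.533   7.239  52.   ] [603.396   6.181  52.   ] [604.271   4.948  45.375] 0.08710482572085579
wrist [511.01  55.31  52.  ] [597.403  38.062  52.   ] mid [554.206  46.686  52.   ] len 88.09835774547751 yaw -11.289931350929667
tri [511.489  54.652  50.074] [595.893  37.673  55.827] mid [553.691  46.162  52.95 ] len 86.28682671480642 yaw -11.374290870806048
tube wrist [487.876 209.263  15.   ] [646.406 220.352  30.   ]
tube body edges mid [502.911 210.691  15.   ] [635.554 224.142  15.   ]
(array([487.315, 210.016,  11.707]), [np.float64(0.17889996958710466), np.float64(0.178899969587054)])
(array([647.337, 222.496,  26.583]), [np.float64(1.4214777413217867), np.float64(1.4214777413219513)])
base [477.537 -11.767  12.   ]
base [500.391 104.776  12.   ]
base [624.421  81.629  12.   ]
base [601.362 -36.276  12.   ]
```

```bash
python3 -c "
from h import *
goto([567.5,217,60],down(185.4))"
```

```text
t 1.5333 tcp [539.389 130.438 230.825] shift m [ 0.171 -0.036  0.084] turn [-0.009  0.    -0.001] F [-0.636  0.752 -0.571] w 85.45522705705518
```

Request:
play_rows:
  increments:
    - [[0.012,-0.002,0.006],[0,0,0],1]
    - [[0.04,-0.008,0.02],[-0.009,0,0],1]
    - [[0.07,-0.015,0.035],[-0.009,0,0],1]
    - [[0.1,-0.021,0.05],[-0.009,0,0],1]
    - [[0.13,-0.027,0.064],[-0.009,0,0],1]
    - [[0.155,-0.032,0.077],[-0.009,0,0],1]
    - [[0.17,-0.035,0.084],[-0.009,0,0],1]
    - [[0.17,-0.035,0.084],[-0.009,0,0],1]

```text
time: 2.2
tcp_pos: [562.7, 220.4, 57.4]
tool_rot: [[-0.008, -0.995, -0.1], [-0.001, -0.1, 0.995], [-1.0, 0.008, -0.0]]
wrist_force: [0.3, 0.4, 1.0]
grip_width: 85.3
```

Run:
```python
from h import *
import pickle
for i in range(2):
    s=observe(); p,d=grab_frame("wrist"); goto([567.5,217,1],down(185.4))
pickle.dump((s,p,d),open("w2.pkl","wb"))
cv2.imwrite("pics/w2.png",cv2.resize(p[:,:,::-1],None,fx=1.5,fy=1.5,interpolation=cv2.INTER_CUBIC))
```

```text
t 2.25 tcp [563.667 219.64   59.385] shift m [ 0.058 -0.004 -0.003] turn [ 0.006 -0.001 -0.005] F [-0.39  -0.231 -0.365] w 85.41990968539025
t 2.3 tcp [564.898 219.193  60.899] shift m [ 0.06  -0.003 -0.002] turn [ 0.005 -0.    -0.002] F [0.106 0.116 1.229] w 85.32062679585883
```

View pics/w2.png

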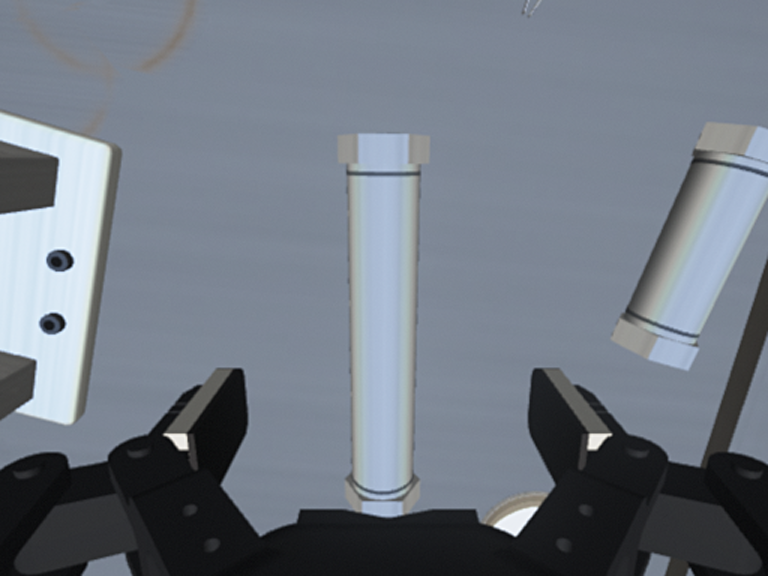

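Run:
```python
from h import *
import pickle
s,p,d=pickle.load(open("w2.pkl","rb"))
k=lambda X,Y:((X+.5)/1.5-.5,(Y+.5)/1.5-.5)
print(onplane("wrist",k(383.5,134),26,s),"near joint line",onplane("wrist",k(383.5,173),28,s),"far joint",onplane("wrist",k(384,492),26,s),"bodyedges",onplane("wrist",k(383.5,190),20,s),onplane("wrist",k(382.5,470),20,s))
goto([567.5,217,1],down(185.5))
```

```text
[486.599 209.496  26.   ] near joint line [499.838 210.795  28.   ] far joint [634.623 224.04   26.   ] bodyedges [506.263 211.347  20.   ] [627.964 222.676  20.   ]
t 2.3 tcp [564.898 219.193  60.899] shift m [ 0.06  -0.003 -0.002] turn [ 0.003 -0.    -0.002] F [0.106 0.116 1.229] w 85.32062679585883
```

Request:
play_rows:
  increments:
    - [[0,0,0],[0,0,0],1]
    - [[0.015,0,0],[0,0,0],1]
    - [[0.03,0,0],[0,0,0],1]
    - [[0.04,0,0],[0,0,0],1]
    - [[0.048,0,0],[0,0,0],1]
    - [[0.048,0,0],[0,0,0],1]
    - [[0.048,0,0],[0,0,0],1]
    - [[0.048,0,0],[0,0,0],1]
  newtons: 70

```text
time: 2.97
tcp_pos: [567.1, 218.1, 14.1]
tool_rot: [[0.001, -0.995, -0.097], [0.0, -0.097, 0.995], [-1.0, -0.001, 0.0]]
wrist_force: [-0.1, -0.8, -0.4]
grip_width: 85.2
```

```bash
python3 -c "
from h import *
goto([567.2,217.3,1],down(185.6))"
```

```text
t 2.9667 tcp [567.107 218.144  14.084] shift m [ 0.013  0.    -0.001] turn [-0.001  0.     0.001] F [-0.12  -0.821 -0.443] w 85.17317035375318
```

Request:
play_rows:
  increments:
    - [[0.008,0,0],[0,0,0],1]
    - [[0.0125,0,0],[0,0,0],1]
    - [[0.0125,0,0],[0,0,0],0.2]
    - [[0.0125,0,0],[0,0,0],-0.1]
    - [[0.0125,0,0],[0,0,0],-0.5]
    - [[0.0125,0,0],[0,0,0],-1]
    - [[0.0125,0,0],[0,0,0],-1]
    - [[0.0125,0,0],[0,0,0],-1]
  newtons: 70

```text
time: 3.63
tcp_pos: [566.8, 218.2, 1.3]
tool_rot: [[0.001, -0.995, -0.097], [0.0, -0.097, 0.995], [-1.0, -0.001, 0.0]]
wrist_force: [-0.9, -0.5, 2.0]
grip_width: 25.9
```

Request:
play_rows:
  increments:
    - [[0,0,0],[0,0,0],-1]
    - [[0,0,0],[0,0,0],-1]
    - [[0,0,0],[0,0,0],-1]
    - [[-0.005,0,0],[0,0,0],-1]
    - [[-0.01,0,0],[0,0,0],-1]
    - [[-0.015,0,0],[0,0,0],-1]
    - [[-0.02,0,0],[0,0,0],-1]
    - [[-0.02,0,0],[0,0,0],-1]

```text
time: 4.3
tcp_pos: [567.2, 218.3, 21.9]
tool_rot: [[0.002, -0.995, -0.097], [0.001, -0.097, 0.995], [-1.0, -0.002, 0.0]]
wrist_force: [0.2, -0.1, -2.2]
grip_width: 25.9
```

Run:
```python
from h import *
p,d=grab_frame("scene"); cv2.imwrite("pics/s3.png",cv2.resize(p[150:290,170:350,::-1],None,fx=4,fy=4,interpolation=cv2.INTER_CUBIC))
goto([554.1,46.6,200],down(168.7))
```

```text
t 4.35 tcp [567.031 218.276  21.535] shift m [-0.179  0.029 -0.17 ] turn [0.294 0.    0.001] F [-0.007 -0.346 -1.553] w 25.991118987843258
```

View pics/s3.png

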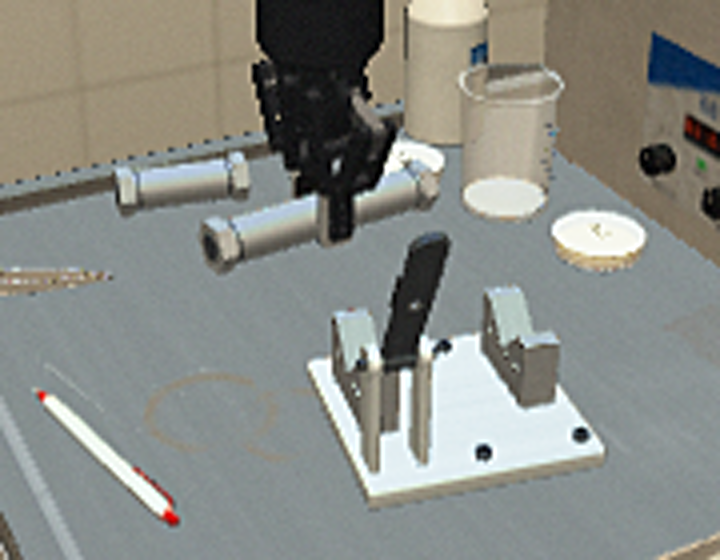

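Request:
play_rows:
  increments:
    - [[-0.02,0,0],[0,0,0],-1]
    - [[-0.045,0,-0.005],[0,0,0],-1]
    - [[-0.07,0.003,-0.02],[0.05,0,0],-1]
    - [[-0.085,0.007,-0.04],[0.1,0,0],-1]
    - [[-0.089,0.011,-0.065],[0.15,0,0],-1]
    - [[-0.089,0.016,-0.095],[0.2,0,0],-1]
    - [[-0.089,0.021,-0.125],[0.25,0,0],-1]
    - [[-0.089,0.025,-0.148],[0.294,0,0],-1]

```text
time: 5.02
tcp_pos: [555.3, 66.5, 110.0]
tool_rot: [[-0.0, -0.98, 0.198], [-0.001, 0.198, 0.98], [-1.0, -0.0, -0.001]]
wrist_force: [0.1, -0.4, -2.6]
grip_width: 26.3
```

Run:
```python
from h import *
goto([554.1,46.6,110],down(168.7))
```

```text
t 5.0167 tcp [555.342  66.457 109.953] shift m [-0.    -0.003 -0.02 ] turn [-0.002 -0.001  0.   ] F [ 0.105 -0.448 -2.649] w 26.292989837411575
```

Request:
play_rows:
  increments:
    - [[0,-0.0015,-0.01],[0,0,0],-1]
    - [[0,-0.003,-0.017],[0,0,0],-1]
    - [[0,-0.003,-0.02],[0,0,0],-1]
    - [[0,-0.003,-0.02],[0,0,0],-1]
    - [[0,-0.003,-0.02],[0,0,0],-1]
    - [[0,-0.003,-0.02],[0,0,0],-1]

```text
time: 5.52
tcp_pos: [555.1, 49.3, 109.7]
tool_rot: [[-0.0, -0.981, 0.194], [0.0, 0.194, 0.981], [-1.0, 0.0, 0.0]]
wrist_force: [0.4, 0.4, -2.5]
grip_width: 26.0
```

Run:
```python
from h import *
import pickle
s=observe(); p,d=grab_frame("wrist"); pickle.dump((s,p,d),open("w4.pkl","wb"))
cv2.imwrite("pics/w4.png",cv2.resize(p[:,:,::-1],None,fx=1.5,fy=1.5,interpolation=cv2.INTER_CUBIC))
q,d=grab_frame("scene"); cv2.imwrite("pics/s4.png",cv2.resize(q[150:290,170:350,::-1],None,fx=4,fy=4,interpolation=cv2.INTER_CUBIC))
goto([554.1,46.6,110],down(168.7))
```

```text
t 5.6167 tcp [555.099  49.152 109.734] shift m [-0.     0.    -0.003] turn [ 0.002  0.    -0.   ] F [ 0.558  0.467 -1.894] w 25.948864531392847
```

View pics/w4.png

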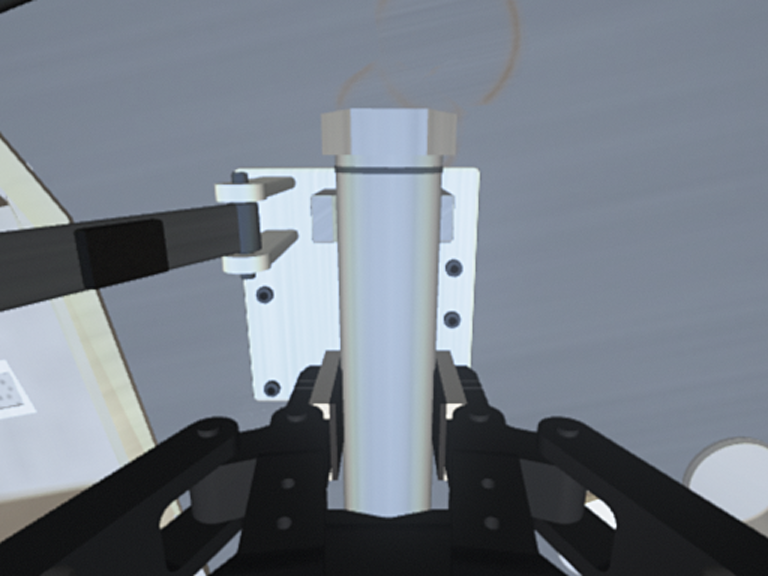

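View pics/s4.png

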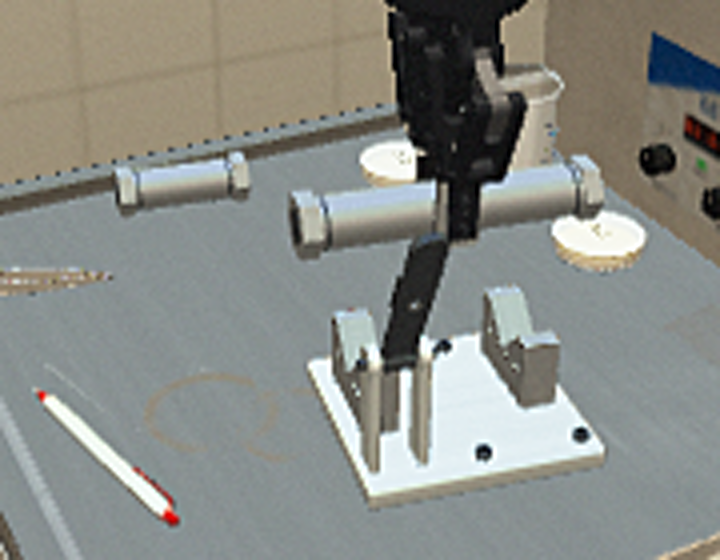

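Run:
```python
from h import *
import pickle
s,p,d=pickle.load(open("w4.pkl","rb"))
k=lambda X,Y:((X+.5)/1.5-.5,(Y+.5)/1.5-.5)
R=down(168.7); o=np.array([554.1,46.6,52])
V=np.column_stack([-R[:,1],R[:,2],-R[:,0]])
for a in [(311,218),(453,216),(313,193),(454,191),(312,243)]: print((V.T@(onplane("wrist",k(*a),52,s)-o)))
print("tcp",V.T@(s["tcp_pos"]-o))
z=123.5
for a in [(388,110),(390,170),(388,500)]: print("tube",V.T@(onplane("wrist",k(*a),z+13,s)-o))
print("tubec",V.T@(onplane("wrist",k((338+441)/2,190),z,s)-o),V.T@(onplane("wrist",k((346+431)/2,490),z,s)-o))
```

```text
[-44.147 -30.528   0.   ]
[-45.011  29.07    0.   ]
[-54.459 -29.25    0.   ]
[-55.299  29.09    0.   ]
[-33.535 -30.565   0.   ]
tcp [ 0.48   2.815 57.714]
tube [-79.494   1.691  84.5  ]
tube [-66.178   2.175  84.5  ]
tube [26.652  1.773 84.5  ]
tubec [-60.638   2.118  71.5  ] [33.609  1.952 71.5  ]
```

Request:
play_rows:
  increments:
    - [[0.01,0,-0.0015],[0.001,0,0],-1]
    - [[0.025,0,-0.0025],[0.001,0,0],-1]
    - [[0.04,0,-0.0025],[0.001,0,0],-1]
    - [[0.052,0,-0.0025],[0.001,0,0],-1]
    - [[0.061,0,-0.0025],[0.001,0,0],-1]
    - [[0.066,0,-0.0025],[0.001,0,0],-1]
    - [[0.068,0,-0.0025],[0.001,0,0],-1]
    - [[0.068,0,-0.0025],[0.001,0,0],-1]

```text
time: 6.28
tcp_pos: [554.4, 45.8, 41.3]
tool_rot: [[-0.001, -0.981, 0.196], [-0.0, 0.196, 0.981], [-1.0, 0.001, -0.0]]
wrist_force: [0.2, 0.1, -2.3]
grip_width: 25.5
```

Request:
play_rows:
  increments:
    - [[0,0,0],[0,0,0],-1]
    - [[0.001,0,0],[0,0,0],-1]
    - [[0.002,0,0],[0,0,0],-1]
    - [[0.003,0,0],[0,0,0],-1]
    - [[0.003,0,0],[0,0,0],-1]

```text
time: 6.7
tcp_pos: [555.1, 45.9, 39.4]
tool_rot: [[0.002, -0.98, 0.197], [0.0, 0.197, 0.98], [-1.0, -0.001, 0.001]]
wrist_force: [-0.6, 1.3, 0.7]
grip_width: 26.2
```

Run:
```python
from h import *
goto([554.1,46.6,38.3],down(168.7))
p,d=grab_frame("wrist")
cv2.imwrite("pics/w5.png",cv2.resize(p[:,:,::-1],None,fx=1.5,fy=1.5,interpolation=cv2.INTER_CUBIC))
q,d=grab_frame("scene"); cv2.imwrite("pics/s5.png",cv2.resize(q[150:290,170:350,::-1],None,fx=4,fy=4,interpolation=cv2.INTER_CUBIC))
```

```text
t 6.7 tcp [555.114  45.923  39.392] shift m [0.001 0.001 0.   ] turn [-0.001  0.001  0.001] F [-0.631  1.325  0.659] w 26.191920415122446
```

View pics/s5.png

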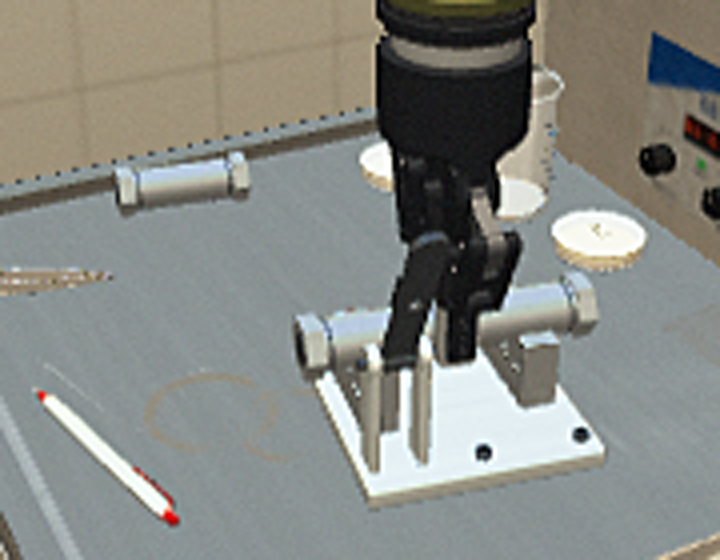

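View pics/w5.png

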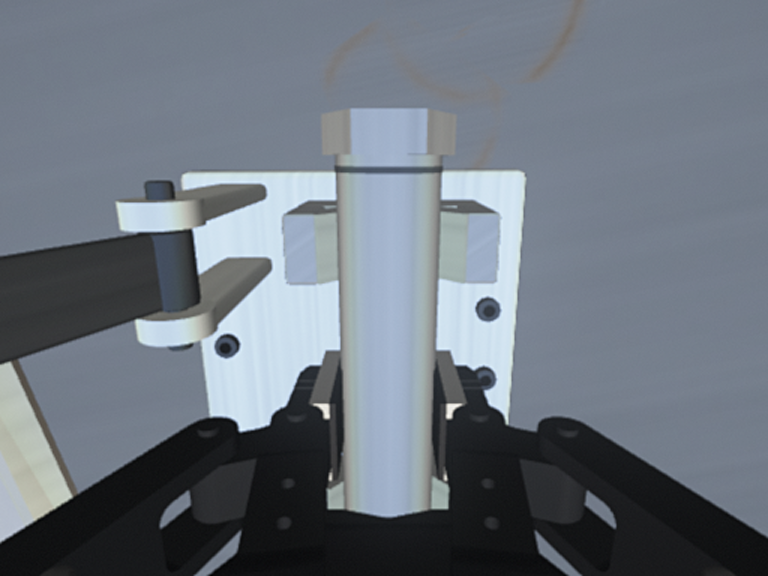

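Request:
play_rows:
  increments:
    - [[0.0005,0,0],[0,0,0],-1]
    - [[0.001,0,0],[0,0,0],-1]
    - [[0.001,0,0],[0,0,0],-0.25]
    - [[0.001,0,0],[0,0,0],-0.1]
    - [[0.001,0,0],[0,0,0],0.1]
    - [[0.001,0,0],[0,0,0],0.2]
    - [[0.001,0,0],[0,0,0],0.2]
    - [[0.001,0,0],[0,0,0],0.2]

```text
time: 7.47
tcp_pos: [554.4, 45.6, 37.6]
tool_rot: [[-0.0, -0.98, 0.197], [-0.0, 0.197, 0.98], [-1.0, 0.0, -0.0]]
wrist_force: [-0.1, -0.9, -0.2]
grip_width: 51.2
```

Run:
```python
from h import *
goto([554.1,46.6,38.3],down(168.7))
p,d=grab_frame("wrist")
cv2.imwrite("pics/w6.png",cv2.resize(p[:,:,::-1],None,fx=1.5,fy=1.5,interpolation=cv2.INTER_CUBIC))
```

```text
t 7.4667 tcp [554.424  45.596  37.645] shift m [-0.001  0.001  0.001] turn [-0.001 -0.    -0.   ] F [-0.148 -0.862 -0.176] w 51.23170548906974
```

View pics/w6.png

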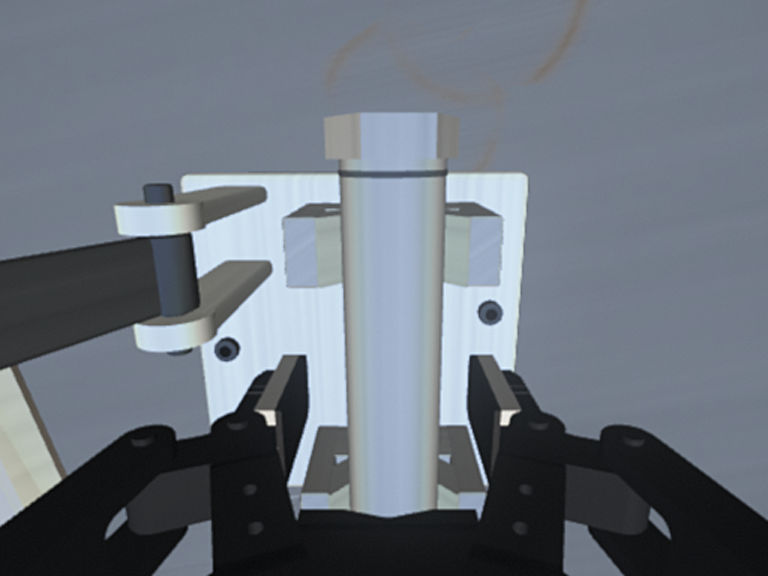

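Request:
play_rows:
  increments:
    - [[-0.008,0,0],[0,0,0],0.2]
    - [[-0.03,0,0],[0,0,0],0.2]
    - [[-0.06,0,0],[0,0,0],0.2]
    - [[-0.09,0,0],[0,0,0],0.2]
    - [[-0.12,0,0],[0,0,0],-1]
    - [[-0.15,0,0],[0,0,0],-1]
    - [[-0.168,0,0],[0,0,0],-1]
    - [[-0.175,0,0],[0,0,0],-1]

```text
time: 8.18
tcp_pos: [556.5, 45.7, 217.1]
tool_rot: [[0.007, -0.98, 0.196], [0.0, 0.196, 0.981], [-1.0, -0.007, 0.001]]
wrist_force: [0.2, 0.3, -0.3]
grip_width: 3.1
```

```bash
cat >> h.py <<'E'
RV=down(168.7); O=np.array([554.1,46.6,52.]); V=np.column_stack([-RV[:,1],RV[:,2],-RV[:,0]])
def v2w(p): return O+V@np.array(p,float)
def w2v(p): return V.T@(np.array(p)-O)
E
python3 - <<'E'
from h import *
goto(v2w([-44,-135,158]),RV)
s=observe();p,d=grab_frame("wrist")
cv2.imwrite("pics/w7.png",cv2.resize(p[:,:,::-1],None,fx=1.5,fy=1.5,interpolation=cv2.INTER_CUBIC))
k=lambda X,Y:((X+.5)/1.5-.5,(Y+.5)/1.5-.5)
import pickle; pickle.dump((s,p,d),open("w7.pkl","wb"))
q,d=grab_frame("scene"); cv2.imwrite("pics/s7.png",cv2.resize(q[150:290,170:350,::-1],None,fx=4,fy=4,interpolation=cv2.INTER_CUBIC))
E
```

```text
t 8.1833 tcp [556.521  45.735 217.132] shift m [ 0.007  0.047 -0.135] turn [-0.001  0.001  0.007] F [ 0.22   0.321 -0.261] w 3.078565581875397
```

View pics/w7.png

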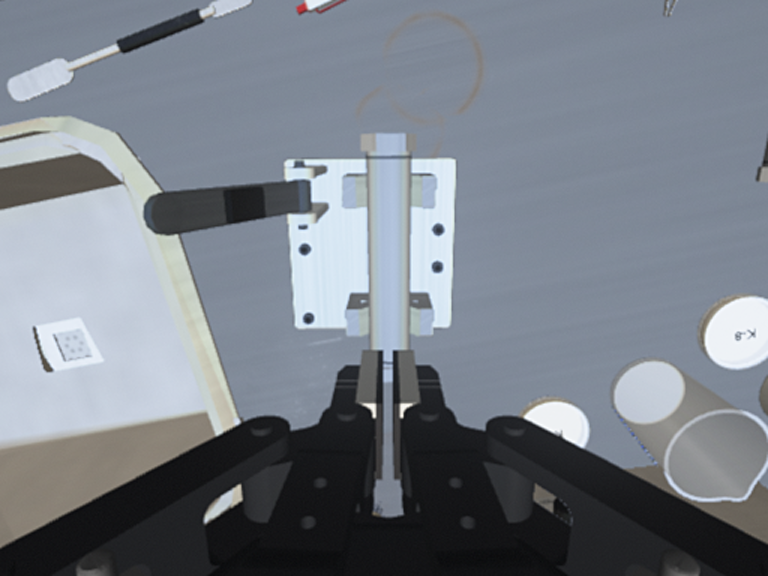

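View pics/s7.png

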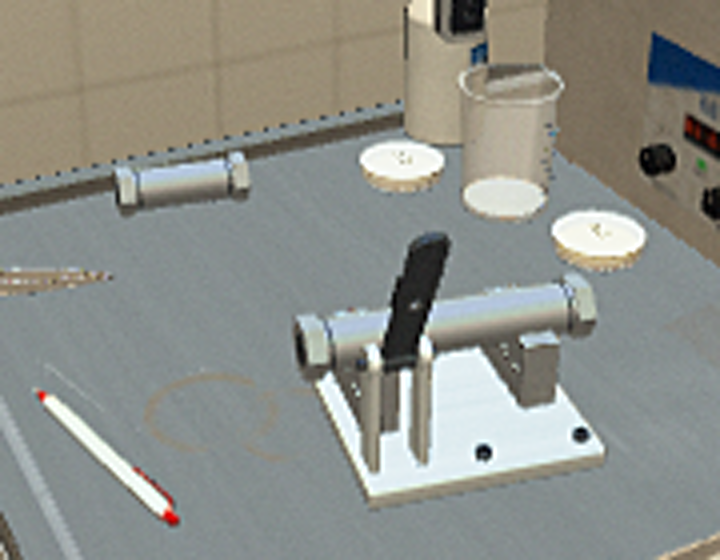

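Run:
```python
from h import *
import pickle
s,p,d=pickle.load(open("w7.pkl","rb"))
k=lambda X,Y:((X+.5)/1.5-.5,(Y+.5)/1.5-.5)
sc=lambda X,Y:((X+.5)/4-.5+170,(Y+.5)/4-.5+150)
for a in [(386,133),(387,156),(390,345)]: print("tube",w2v(onplane("wrist",k(*a),64,s)))
print("mid edges",w2v(onplane("wrist",k((366+410)/2,180),52,s)),w2v(onplane("wrist",k((372+408)/2,330),52,s)))
for n,a,b in [("near end top",(387,134),(315,315)),("tip",(148,214),(431,236)),("block ctr L",(344,175),(0,0))]:
  if b!=(0,0):
    x,e=tri([ray("wrist",k(*a),s),ray("scene",sc(*b))]);print(n,w2v(x),e)
for a in [(344,175),(436,175),(436,207),(344,207)]: print("blk",w2v(onplane("wrist",k(*a),52,s)))
```

```text
tube [-78.932  -2.146  12.   ]
tube [-65.885  -1.584  12.   ]
tube [55.803  0.161 12.   ]
mid edges [-51.227  -0.985   0.   ] [49.697  0.236  0.   ]
near end top [-74.873  -2.451  21.663] [np.float64(3.2975006919143763), np.float64(3.2975006919143954)]
tip [-44.33  -98.321 113.951] [np.float64(0.08184904615959687), np.float64(0.08184904615956927)]
blk [-54.344 -28.624   0.   ]
blk [-54.233  29.181   0.   ]
blk [-34.308  29.715   0.   ]
blk [-34.425 -29.173   0.   ]
```

Request:
play_rows:
  increments:
    - [[0,0.004,-0.01],[0,0,0],-1]
    - [[0,0.012,-0.035],[0,0,0],-1]
    - [[0,0.02,-0.06],[0,0,0],-1]
    - [[0,0.029,-0.085],[0,0,0],-1]
    - [[0,0.038,-0.11],[0,0,0],-1]
    - [[0,0.045,-0.128],[0,0,0],-1]
    - [[0,0.046,-0.135],[0,0,0],-1]
    - [[0,0.046,-0.135],[0,0,0],-1]

```text
time: 8.95
tcp_pos: [480.8, -78.9, 211.2]
tool_rot: [[-0.004, -0.98, 0.199], [0.001, 0.199, 0.98], [-1.0, 0.004, -0.0]]
wrist_force: [-0.7, -0.9, 0.0]
grip_width: 0.1
```

Run:
```python
from h import *
goto(v2w([-44,-135,88]),RV); print(w2v(observe()["tcp_pos"]))
```

```text
t 8.95 tcp [480.768 -78.869 211.161] shift m [ 0.071 -0.004  0.002] turn [-0.003 -0.    -0.004] F [-0.742 -0.935  0.005] w 0.09215149142429915
[ -47.325 -137.406  159.161]
```

Measured strap tip agrees with theta ≈ 2.03. Now I'll descend outside the strap.

Request:
play_rows:
  increments:
    - [[0.01,0,0],[0,0,0],-1]
    - [[0.03,-0.002,0],[0,0,0],-1]
    - [[0.05,-0.002,0],[0,0,0],-1]
    - [[0.065,-0.002,0],[0,0,0],-1]
    - [[0.071,-0.002,0],[0,0,0],-1]
    - [[0.071,-0.002,0],[0,0,0],-1]
    - [[0.071,-0.002,0],[0,0,0],-1]

```text
time: 9.53
tcp_pos: [485.0, -77.3, 141.3]
tool_rot: [[-0.001, -0.981, 0.196], [0.0, 0.196, 0.981], [-1.0, 0.001, 0.0]]
wrist_force: [1.0, 0.6, -0.0]
grip_width: 0.0
```

Run:
```python
from h import *
goto(v2w([-44,-70,88]),RV); print(w2v(observe()["tcp_pos"]))
q,d=grab_frame("scene"); cv2.imwrite("pics/s8.png",cv2.resize(q[130:290,170:350,::-1],None,fx=3.6,fy=3.6,interpolation=cv2.INTER_CUBIC))
```

```text
t 9.5333 tcp [485.038 -77.336 141.267] shift m [0.001 0.001 0.065] turn [ 0.     0.    -0.001] F [ 0.954  0.585 -0.004] w 0.04966488638571157
[ -43.438 -135.066   89.267]
```

View pics/s8.png

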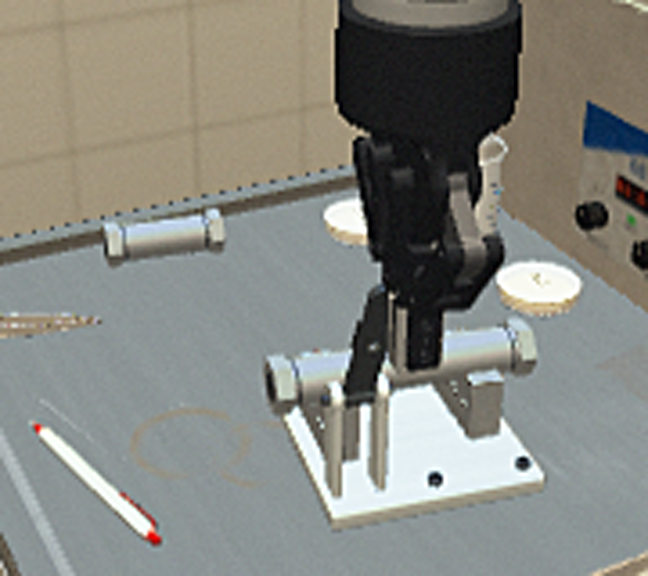

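Request:
play_rows:
  increments:
    - [[0,0,0.006],[0,0,0],-1]
    - [[0,0,0.015],[0,0,0],-1]
    - [[0,0,0.024],[0,0,0],-1]
    - [[0,0,0.033],[0,0,0],-1]
    - [[0,0,0.042],[0,0,0],-1]
    - [[0,0,0.051],[0,0,0],-1]
    - [[0,0,0.06],[0,0,0],-1]
    - [[0,0,0.065],[0,0,0],-1]

```text
time: 10.25
tcp_pos: [497.8, -12.8, 141.9]
tool_rot: [[0.0, -0.981, 0.196], [0.0, 0.196, 0.981], [-1.0, -0.0, 0.0]]
wrist_force: [0.4, -0.7, 0.6]
grip_width: 0.0
```

Run:
```python
from h import *
goto(v2w([-44,-15,88]),RV); print(w2v(observe()["tcp_pos"]))
q,d=grab_frame("scene"); cv2.imwrite("pics/s9.png",cv2.resize(q[130:290,170:350,::-1],None,fx=3.6,fy=3.6,interpolation=cv2.INTER_CUBIC))
p,d=grab_frame("wrist"); cv2.imwrite("pics/w9.png",p[:,:,::-1])
```

```text
t 10.25 tcp [497.845 -12.826 141.856] shift m [0.002 0.    0.054] turn [0. 0. 0.] F [ 0.359 -0.749  0.62 ] w 0.02293178659045502
[-43.52  -69.297  89.856]
```

View pics/s9.png

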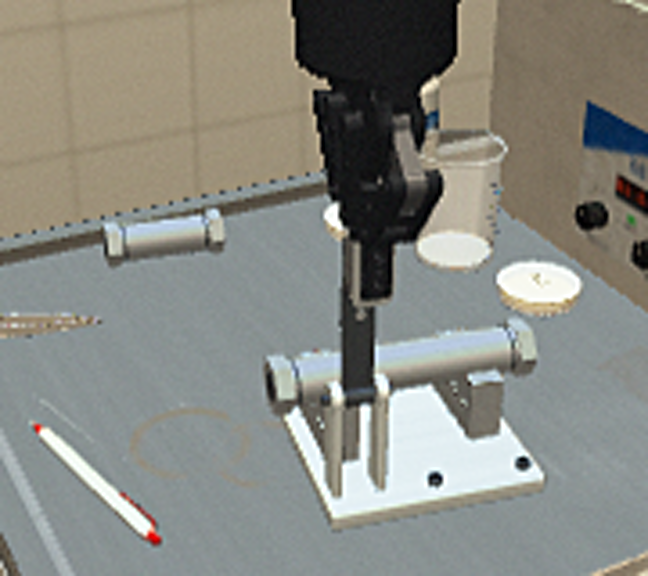

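View pics/w9.png

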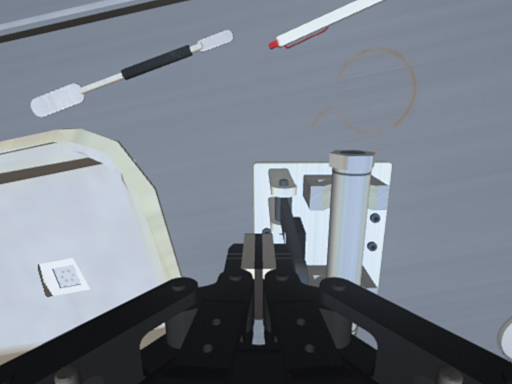

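Request:
play_rows:
  increments:
    - [[0,0,0.006],[0,0,0],-1]
    - [[0,0,0.013],[0,0,0],-1]
    - [[0,0,0.02],[0,0,0],-1]
    - [[0,0,0.027],[0,0,0],-1]
    - [[0,0,0.034],[0,0,0],-1]
    - [[0.001,0,0.041],[0,0,0],-1]
    - [[0.002,0,0.047],[0,0,0],-1]
    - [[0.004,0,0.052],[0,0,0],-1]

```text
time: 11.02
tcp_pos: [508.2, 37.5, 137.8]
tool_rot: [[0.0, -0.981, 0.196], [0.0, 0.196, 0.981], [-1.0, -0.0, 0.0]]
wrist_force: [-0.4, -0.9, -0.7]
grip_width: 0.2
```

Run:
```python
from h import *
goto(v2w([-44,10,30]),RV); print(w2v(observe()["tcp_pos"]))
q,d=grab_frame("scene"); cv2.imwrite("pics/s10.png",cv2.resize(q[130:290,170:350,::-1],None,fx=3.6,fy=3.6,interpolation=cv2.INTER_CUBIC))
```

```text
t 11.0167 tcp [508.156  37.529 137.823] shift m [0.056 0.001 0.028] turn [-0.  0.  0.] F [-0.378 -0.918 -0.702] w 0.1800943806241084
[-43.276 -17.898  85.823]
```

View pics/s10.png

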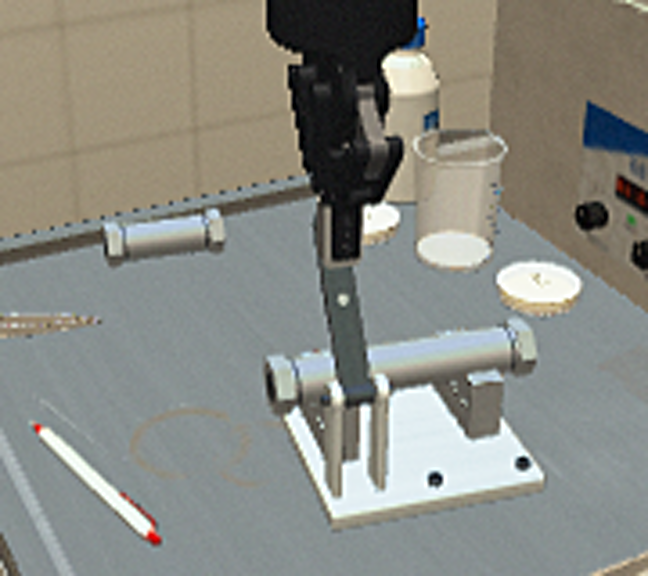

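Request:
play_rows:
  increments:
    - [[0.005,0,0.006],[0,0,0],-1]
    - [[0.0105,0,0.012],[0,0,0],-1]
    - [[0.0165,0,0.017],[0,0,0],-1]
    - [[0.023,0,0.0215],[0,0,0],-1]
    - [[0.03,0,0.025],[0,0,0],-1]
    - [[0.038,0,0.0285],[0,0,0],-1]
    - [[0.044,0,0.03],[0,0,0],-1]
    - [[0.049,0,0.032],[0,0,0],-1]

```text
time: 11.73
tcp_pos: [513.7, 68.2, 87.7]
tool_rot: [[-0.001, -0.981, 0.196], [-0.0, 0.196, 0.981], [-1.0, 0.001, -0.001]]
wrist_force: [-0.8, -0.1, -0.4]
grip_width: -0.0
```

Run:
```python
from h import *
goto(v2w([-44,14,24]),RV); print(w2v(observe()["tcp_pos"]))
q,d=grab_frame("scene"); cv2.imwrite("pics/s11.png",cv2.resize(q[130:290,170:350,::-1],None,fx=3.6,fy=3.6,interpolation=cv2.INTER_CUBIC))
```

```text
t 11.7333 tcp [513.675  68.152  87.665] shift m [0.012 0.    0.001] turn [-0.    -0.001 -0.001] F [-0.817 -0.066 -0.45 ] w -0.02331858149701123
[-43.864  13.213  35.665]
```

View pics/s11.png

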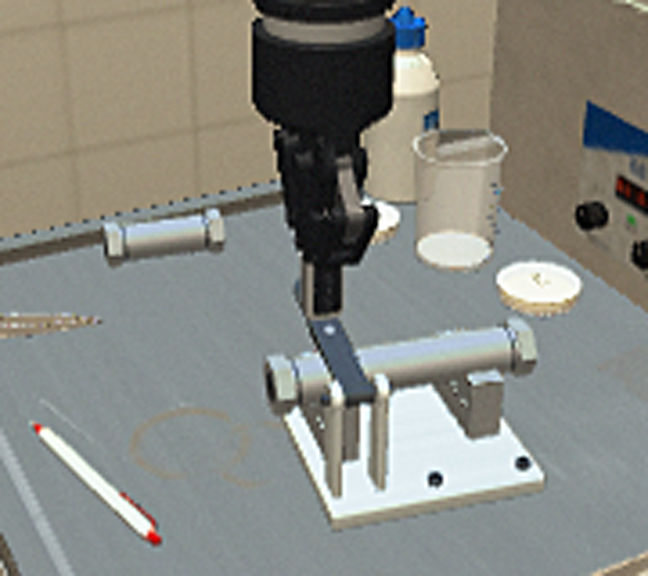

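Strap is nearly closed. I'll press down in small steps and watch the force.

Request:
play_rows:
  increments:
    - [[0.003,0,0],[0,0,0],-1]
    - [[0.006,0,0],[0,0,0],-1]
    - [[0.008,0,0],[0,0,0],-1]
    - [[0.009,0,0],[0,0,0],-1]
    - [[0.01,0,0],[0,0,0],-1]
    - [[0.01,0,0],[0,0,0],-1]

```text
time: 12.28
tcp_pos: [514.2, 67.9, 78.8]
tool_rot: [[0.0, -0.98, 0.197], [-0.0, 0.197, 0.98], [-1.0, -0.0, -0.0]]
wrist_force: [-0.1, -0.0, 0.9]
grip_width: -0.0
```

Request:
play_rows:
  increments:
    - [[0.001,0,0],[0,0,0],-1]
    - [[0.0015,0,0],[0,0,0],-1]
    - [[0.002,0,0],[0,0,0],-1]
    - [[0.002,0,0],[0,0,0],-1]

```text
time: 12.62
tcp_pos: [514.3, 68.1, 76.8]
tool_rot: [[0.0, -0.98, 0.197], [-0.0, 0.197, 0.98], [-1.0, -0.0, 0.0]]
wrist_force: [0.0, 0.1, -0.3]
grip_width: -0.1
```

Request:
play_rows:
  increments:
    - [[0.0005,0,0],[0,0,0],-1]
    - [[0.001,0,0],[0,0,0],-1]
    - [[0.0015,0,0],[0,0,0],-1]
    - [[0.0015,0,0],[0,0,0],-1]

```text
time: 12.95
tcp_pos: [514.3, 68.1, 75.4]
tool_rot: [[0.0, -0.981, 0.196], [0.0, 0.196, 0.981], [-1.0, -0.0, 0.0]]
wrist_force: [-0.5, 0.6, 1.0]
grip_width: -0.1
```

Run:
```python
from h import *
goto(v2w([-44,14,24]),RV); print(w2v(observe()["tcp_pos"]))
q,d=grab_frame("scene"); cv2.imwrite("pics/s12.png",cv2.resize(q[180:270,220:340,::-1],None,fx=6,fy=6,interpolation=cv2.INTER_CUBIC))
```

```text
t 12.95 tcp [514.254  68.126  75.427] shift m [-0.001  0.001  0.001] turn [-0.001  0.     0.   ] F [-0.49   0.593  1.035] w -0.10839777826271711
[-43.292  13.301  23.427]
```

View pics/s12.png

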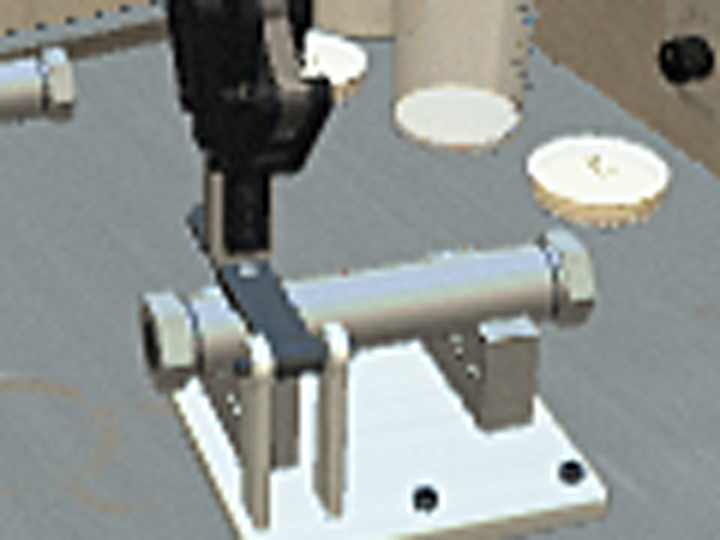

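Request:
play_rows:
  increments:
    - [[0.0005,0,0],[0,0,0],-1]
    - [[0.001,0,0],[0,0,0],-1]
    - [[0.001,0,0],[0,0,0],-1]

```text
time: 13.25
tcp_pos: [514.3, 68.1, 75.2]
tool_rot: [[0.001, -0.981, 0.196], [0.0, 0.196, 0.981], [-1.0, -0.001, 0.0]]
wrist_force: [-1.1, 0.7, 7.9]
grip_width: 0.2
```

Request:
play_rows:
  increments:
    - [[0.0005,0,0],[0,0,0],-1]
    - [[0.001,0,0],[0,0,0],-1]
    - [[0.001,0,0],[0,0,0],-1]

```text
time: 13.5
tcp_pos: [514.3, 68.1, 75.0]
tool_rot: [[0.001, -0.981, 0.196], [0.0, 0.196, 0.981], [-1.0, -0.001, 0.0]]
wrist_force: [-3.6, -0.1, 15.0]
grip_width: 0.1
```

The fingertips hit a firm stop at z ≈ 75 (15 N), so the strap is down. I'll retract straight up.

Request:
play_rows:
  increments:
    - [[-0.003,0,0],[0,0,0],-1]
    - [[-0.01,0,0],[0,0,0],-1]
    - [[-0.03,0,0],[0,0,0],-1]
    - [[-0.06,0,0],[0,0,0],-1]
    - [[-0.09,0,0],[0,0,0],-1]
    - [[-0.12,0,0],[0,0,0],-1]
    - [[-0.13,0,0],[0,0,0],-1]
    - [[-0.13,0,0],[0,0,0],-1]

```text
time: 14.17
tcp_pos: [516.3, 68.2, 206.5]
tool_rot: [[0.007, -0.98, 0.196], [0.0, 0.197, 0.981], [-1.0, -0.007, 0.002]]
wrist_force: [0.3, 0.8, -0.4]
grip_width: 0.0
```

Run:
```python
from h import *
import pickle
s=observe(); p,d=grab_frame("wrist"); q,d2=grab_frame("scene"); pickle.dump((s,p,d,q),open("w13.pkl","wb")); print(s["tcp_pos"],s["wrist_force"])
cv2.imwrite("pics/s13.png",cv2.resize(q[180:270,220:340,::-1],None,fx=6,fy=6,interpolation=cv2.INTER_CUBIC))
cv2.imwrite("pics/w13.png",cv2.resize(p[:,:,::-1],None,fx=1.5,fy=1.5,interpolation=cv2.INTER_CUBIC))
```

```text
[516.312  68.202 206.493] [ 0.31   0.828 -0.357]
```

View pics/s13.png

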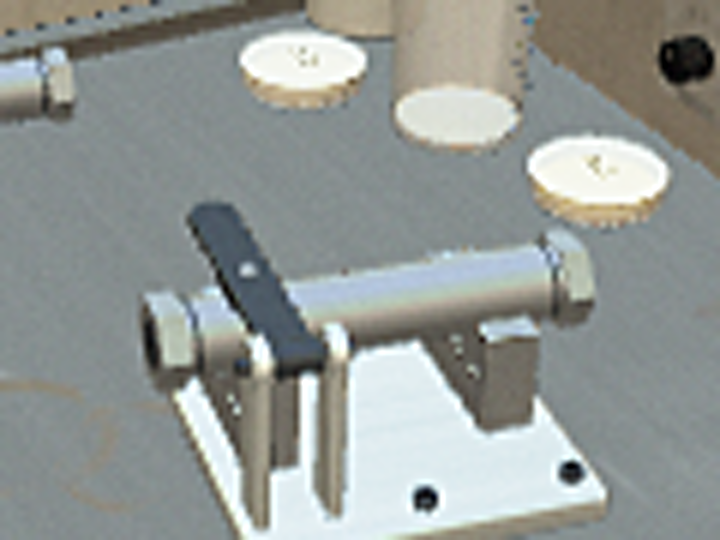

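View pics/w13.png

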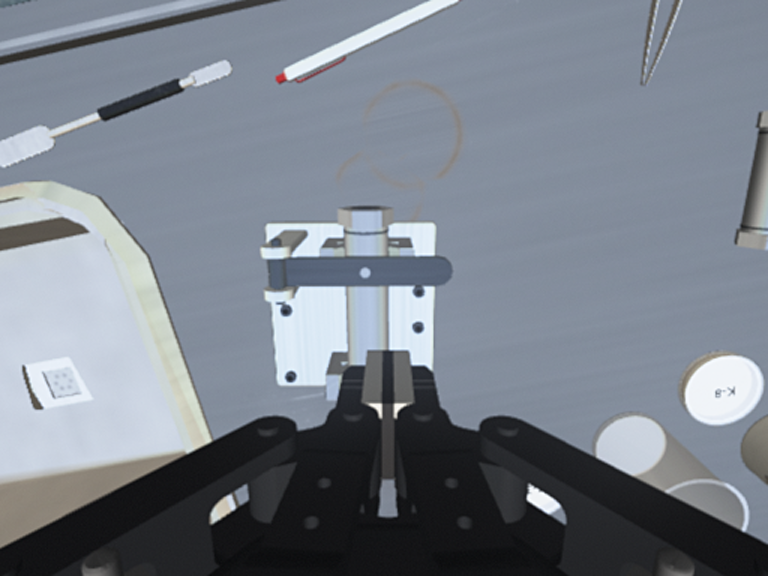

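Run:
```python
from h import *
import pickle
s,p,d,q=pickle.load(open("w13.pkl","rb"))
k=lambda X,Y:((X+.5)/1.5-.5,(Y+.5)/1.5-.5)
sc=lambda X,Y:((X+.5)/6-.5+220,(Y+.5)/6-.5+180)
x,e=tri([ray("wrist",k(452,271),s),ray("scene",sc(206,208))]);print("strap tip",w2v(x),e)
print("tip on plane",w2v(onplane("wrist",k(452,271),73,s)))
x,e=tri([ray("wrist",k(365,272),s),ray("scene",sc(248,269))]);print("rivet",w2v(x),e)
print("near end",w2v(onplane("wrist",k(365,207),52,s)),"joint",w2v(onplane("wrist",k(365,232),64,s)))
g=camera_model("scene")
T,_=grab_frame("top"); cv2.imwrite("pics/t14.png",cv2.resize(T[140:260,240:370,::-1],None,fx=5,fy=5,interpolation=cv2.INTER_CUBIC))
print(w2v(tri([ray("wrist",k(365,207),s),ray("scene",sc(163,335))])[0]))
```

```text
strap tip [-44.111  51.357  20.465] [np.float64(0.3774764296025048), np.float64(0.3774764296022998)]
tip on plane [-43.858  51.242  21.   ]
rivet [-44.155  -0.519  24.678] [np.float64(0.11866348437709556), np.float64(0.11866348437719959)]
near end [-79.479  -1.057   0.   ] joint [-65.899  -0.733  12.   ]
[-77.407  -1.325   3.743]
```

View pics/t14.png

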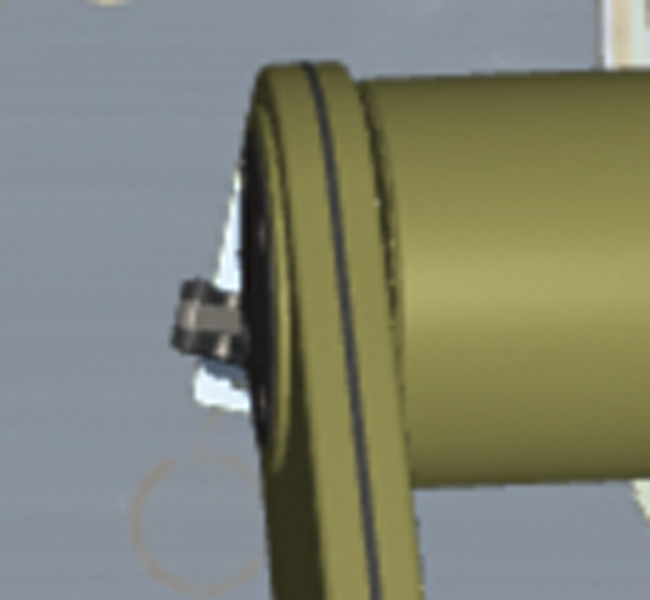

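```bash
python3 -c "
from h import *
print(observe()['joint_velocities'],hand_in())"
```

```text
the job is handed in; nothing more can be done
[0.001 0.015 0.013 0.001 0.001 0.001] None
```

The long tube is seated in both V notches with the strap closed on it, and I handed the job in at about 14.3 s with the arm raised clear. I gripped the tube at its middle, laid it in the V-block with the strap still open, and released it. Then I swung the strap over with shut fingers and pressed it down until it hit a firm stop at about 15 N.

Last checks, in the V-block's axes:
- **Tube:** its middle is about 0.5 mm off midway along the V (near end at −79.5 mm, should be −80) and about 1 mm off sideways. A height reading of the tube after closing was rough, about +4 mm, because it used mismatched edges of the end cap. An earlier reading of that end was rougher still: +21.7 mm for a point on the cap top about 15 mm above the axis, with the two rays missing by 3 mm. The tube's height is supported mainly by the seated look in the pictures and the force rising on contact.
- **Strap:** the tip is at y = 51.4, z = 20.5 mm, against 52 and 21 expected, so it is within about 0.01 rad of level.
- **Robot:** nothing is touched, with the tool about 130 mm above the strap.

The final top view was blocked by the arm, so the last tube and strap readings come from the wrist and scene cameras only.

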